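# Seal check and removal of a filter cassette

### The arm

A 6-joint arm with a two-finger parallel gripper is mounted at the origin on a cart in front of the work surface, level with it; the furniture and walls round the work are solid. World frame = base frame: x ahead of the robot, y to its left, z up, the work surface at z = 0. Lengths are in m, angles in rad, forces in N, time in s.
With the tool pointing down it reaches from about 0.35 to 0.85 m from the base axis. Payload 8.1 kg.
Tool frame: the origin (TCP) lies on the centre line of the jaws, within the pads' length; the fingertips stand robot.tip_reach ahead of it and the grasp point (between the pads) lies 5 mm behind it (robot.tip_reach is the distance from the TCP to the fingertips, in m); z points along the fingers, y is the direction in which the jaws open and shut (so a half turn about z gives the same grasp; the last joint's range is limited). The gripper opens to 93 mm and grips with 3 to 60 N. Pads are 15 mm wide; open, the fingers measure 128 mm over their backs; the gripper's body (75 mm by 188 mm) begins 65 mm behind the grasp point.
Start: joints at [-1.258, 0.13, 1.488, -0, 1.523, -0.085], TCP at [0.232, -0.553, 0.233] pointing down, gripper open.
Joint ranges: [-2.96, 2.96], [-0.89, 2.26], [0.02, 2.5], [-1.34, 4.48], [0, 2.73], [-2.66, 2.66]. Speed limits (rad/s): [2.39, 2.39, 2.79, 3.14, 3.14, 3.14].

### API

Orientations are given as a rotation vector (axis times angle).
In Python, from plant import sensors, read_camera, robot gives the robot as it stands.
- The arm moves only by the tool play_rows, never from a script. Its argument "series" is a list that holds one entry, the list of rows, each a list of 5 numbers: the closure, from -1 (fully open) to 1 (shut), then the shift along the world's x, y, z in m, then the turn about the world's z in rad. A call has 1 to 8 rows; each row is the pose to reach, as a shift and turn from the pose commanded when the call began; what a row does not reach only later rows make up. A row lasts 1/10 s, in which the tool goes at most 50 mm and 8.59 degrees, less where a joint would pass 70% of its speed; a pose out of reach is approached as far as the arm can. A call with a gripper value outside its range is refused whole. The fingers move at their own pace and stop on an object; "force" is the grip in N (left out, the last holds). Time passes only in rows, so rows that repeat a pose let the fingers close. It gives the time, the measured TCP pose, the force and the opening at its end, in the units of the state.
- sensors.read_state(): the state, without advancing time (a new reading comes with each control period).
- read_camera(name): name is "side" or "top" or "wrist"; returns a dict with "color" (420x560x3 uint8, red, green, blue), "range_z" (420x560 float32, m along the optical axis (not along the pixel's ray), 0 where there is no reading), "intrinsics" (3x3 intrinsics, pixels), "D" ([k1, k2, p1, p2, k3] as OpenCV has them; the pictures are not rectified), "rvec" (rotation vector, rad) and "tvec" (3), from world to camera coordinates, as OpenCV has them. Camera axes: x right, y down, z forward; pixel columns grow to the right and rows downward; lengths in m; the calibration is good to about 2 mm. A picture is of the moment at which its call begins.
- robot.close_job(): hands the job in, once; it reports no verdict.
The state is a dict: "t": time; "q": joint angles; "dq": joint speeds; "joint_torque": joint torques, N m; "tool_pos": TCP position; "orientation": TCP orientation; "force": force on the tool from outside, world axes, zero at the start; "wrist_torque": the same for the moment, N m; "opening": finger opening in m.
Only numpy, scipy, OpenCV 4.12 (cv2) and the standard library are available. Lean on these libraries where they do the work, as an engineer would, in place of code of your own. Each camera call takes 0.05 s, during which the arm holds its last target.

### The job

The white filter cassette is clipped into the grey test dock. First press it straight down onto the dock's sprung test plunger until it stops and hold it pressed there for about two seconds; then squeeze its two orange side catches together between the fingers, lift it straight out, and finish while holding it upright and still by the squeezed catches, some 10 cm above where it sat. Do not put it down or let go, and leave the small beaker, the orange-capped bottle and the petri dish that stand round the dock where they are.

Things in the scene. Friction and masses are not known exactly. Their poses are not given: they have to be found in the camera images.
- dock: grey test dock fixed to the worktop: housing 70 (x) x 100 (y) x 50 mm high on an aluminium base plate 90 x 130 x 8 mm. Origin at the centre of its underside, z up; its own -x face carries a green plunger indicator. The cassette stands in the middle of its open top; the catches face the dock's own +y and -y
- cassette_top (a point): centre of the flat white top (32 x 28 mm, blue band just below it) of the white filter cassette; 101 mm above the worktop at the start. The cassette is 32 (x) x 28 (y) x 84 mm high, about 0.15 kg, axes as the dock's. It stands in the dock with 2 mm play sideways, its underside 17 mm above the worktop on the plunger; pressed down it stops on the dock's floor 5 mm lower
- cassette_grip (a point): point inside the cassette midway between the two orange catch pads and at the pads' mid-height; 21 mm below the cassette's top, 80 mm above the worktop and 30 mm above the dock's top at the start. Axes as the cassette's: its y runs from pad to pad, z up
- catch_left_pad (a point): centre of the outer face of the ridged orange catch pad on the cassette's +y side, 30 mm from the cassette's middle; pad 24 mm wide (x) and 26 mm high
- catch_right_pad (a point): the same on the cassette's -y side; the two outer faces are 60 mm apart at rest and 44 mm when fully squeezed
- catch_left (a joint): how far the left catch is squeezed in, 0 (sprung out, its hook under the dock's lip) to 0.008 m (fully in). Its hook is free of the lip from 0.004 to 0.006, by how the cassette sits in its play; spring 2 N at rest, 5 N fully in
- catch_right (a joint): the same for the right catch
- test_plunger (a joint): how far the sprung test plunger under the cassette is pressed down: 0 at the start, 0.005 m when the cassette is down on its stop; spring 4 N at the start, 9 N at the stop
- beaker_100_mid (a point): small clear glass beaker, 53 mm across, 69 mm high, loose, stands beside the dock; point half-way up
- indicator_mid (a point): small white bottle with an orange cap, 36 mm across, 76 mm high, loose, stands beside the dock; point half-way up
- petri_1_mid (a point): clear round petri dish, 57 mm across, 15 mm high, loose, lies near the dock; point half-way up
Mind the look-alikes: they are no part of the job. Leave any red look-alike of the part that bears cassette_top alone.

How it is judged:
By the outcome, as a careful person would: the job done as asked, in the order asked, and still so for the second after the job is handed in, while the arm keeps its last pose, push and grip.
It also fails if it takes over 45 s, if anything falls off the work surface, if the arm or the gripper's body presses on something with over 40 N, if the wrist force passes 120 N, or if a joint passes its speed limit or range.

## Working session

There is one attempt and no reset: what is moved stays moved. The work goes in short steps, Python scripts to look and compute and a tool call to move; the robot and the scene stay as the last step left them, time stands still between calls to the robot, and variables do not carry over. Pictures are saved under pics/ and viewed, and the job is handed in when it is done.

Besides the shell and the picture viewer there is one more tool, called after ">>>" as name(argument=value, ...), one argument or row to a line, values as JSON. play_rows: Moves the arm, as the interface text tells. Its arguments: {"type":"object","properties":{"series":{"type":"array","items":{"type":"array","items":{"type":"array","items":{"type":"number"}}}},"force":{"type":"number"}},"required":["series"]}

```bash
mkdir -p pics; ls; cat > h.py <<'E'
import numpy as np, cv2
from plant import sensors, read_camera, robot
def grab(n,tag):
    c=read_camera(n); cv2.imwrite(f'pics/{tag}.png',c['color'][:,:,::-1]); np.savez(f'{tag}.npz',**c); return c
def world(c):
    h,w=c['range_z'].shape; K=c['intrinsics'];D=np.array(c['D'])
    uv=np.stack(np.meshgrid(np.arange(w),np.arange(h)),-1).reshape(-1,1,2).astype(float)
    n=cv2.undistortPoints(uv,K,D).reshape(h,w,2); z=c['range_z'].astype(float)
    P=np.dstack([n*z[...,None],z]); R=cv2.Rodrigues(np.array(c['rvec'],float))[0]
    W=(P-np.array(c['tvec']).ravel())@R; W[z==0]=np.nan; return W
E
python3 - <<'E'
from h import *
print(sensors.read_state(), robot.tip_reach)
for n in ('side','top','wrist'): grab(n,n+'0')
E
```

```text
pics
{'t': 0.0, 'q': array([-1.25840914e+00,  1.31131150e-01,  1.48926610e+00,  3.66252178e-05,
        1.52301205e+00, -8.54040794e-02]), 'dq': array([ 0.00028169, -0.00084824,  0.00105075,  0.00023673, -0.00083512,
        0.00020523]), 'joint_torque': array([-7.47406011e-05, -5.59848547e+01, -4.91748762e+01,  7.69043039e-02,
        3.53388721e-02, -1.41105807e-04]), 'tool_pos': array([ 0.23229343, -0.55262128,  0.2316126 ]), 'orientation': array([-3.07788447e+00, -6.20377210e-01,  2.65916603e-04]), 'force': array([0.06871368, 0.80907369, 0.82693913]), 'wrist_torque': array([ 0.01563393, -0.01683661, -0.05003641]), 'opening': 0.0935581110411241} 0.014
```

View pics/top0.png

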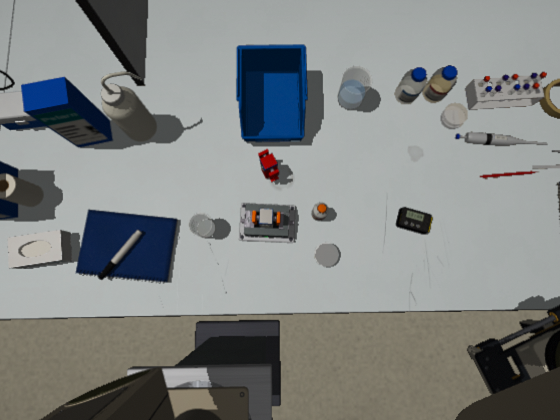

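View pics/side0.png

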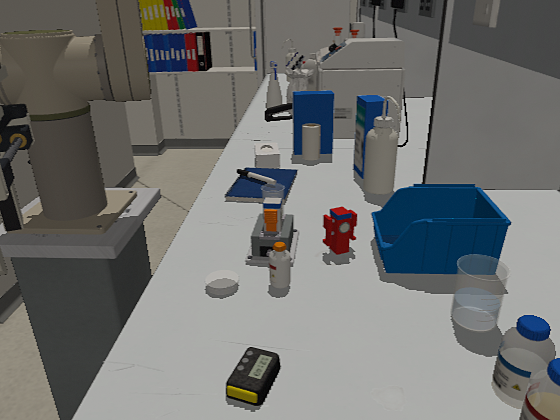

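View pics/wrist0.png

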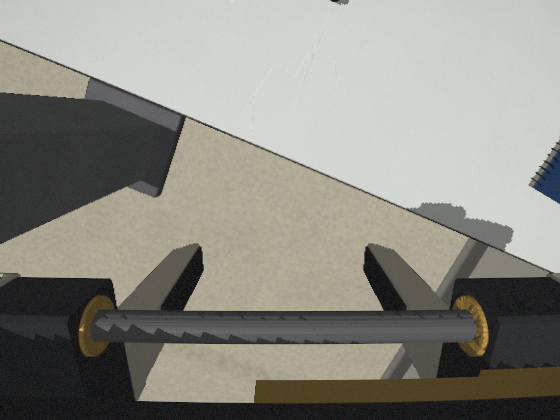

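The top view shows the dock at about px (267,222) with the white cassette top at about (266,216). The beaker is at (203,226), the bottle at (320,211), the petri dish at (328,255) and the red look-alike at (269,165).

```bash
python3 - <<'E'
from h import *
c=dict(np.load('top0.npz')); W=world(c)
im=c['color'][:,:,::-1][180:280,180:350]; cv2.imwrite('pics/topz.png',cv2.resize(im,None,fx=4.6,fy=4.6,interpolation=cv2.INTER_NEAREST))
c2=dict(np.load('side0.npz')); im=c2['color'][:,:,::-1][170:310,190:370]; cv2.imwrite('pics/sidez.png',cv2.resize(im,None,fx=4,fy=4,interpolation=cv2.INTER_NEAREST))
for p in [(266,216),(203,226),(320,209),(328,255),(269,165),(245,235),(150,180)]: print(p,W[p[1],p[0]].round(4))
for name,Wc in (('top',W),('side',world(c2))):
  x,y,z=Wc[...,0],Wc[...,1],Wc[...,2]
  ref=W[216,266]
  near=np.hypot(x-ref[0],y-ref[1])<0.09
  for lo,hi in ((.095,.11),(.065,.098),(.043,.057),(.004,.012)):
    m=near&(z>lo)&(z<hi); P=np.c_[x[m],y[m]].astype(np.float32)
    if len(P)>5: print(name,lo,hi,len(P),P.mean(0),cv2.minAreaRect(P*1000), np.median(z[m]))
E
```

```text
(266, 216) [ 0.4691 -0.1543  0.1   ]
(203, 226) [ 0.4639 -0.0021  0.0013]
(320, 209) [ 0.4867 -0.2719  0.0765]
(328, 255) [ 0.3901 -0.2936  0.0135]
(269, 165) [ 0.5863 -0.1615  0.0835]
(245, 235) [ 0.4369 -0.1042  0.0349]
(150, 180) [0.5778 0.1275 0.0015]
top 0.095 0.11 212 [ 0.46824393 -0.15381108] ((467.65667724609375, -155.12171936035156), (41.77845764160156, 39.62348175048828), 23.64490509033203) 0.10079017734539603
top 0.065 0.098 162 [ 0.46510226 -0.15322973] ((466.72406005859375, -153.7766571044922), (60.35221481323242, 31.52363395690918), 89.12211608886719) 0.09088223097571232
top 0.043 0.057 910 [ 0.46620688 -0.15385026] ((468.5975036621094, -153.3382568359375), (99.99104309082031, 70.60043334960938), 86.52938842773438) 0.04985598764013911
top 0.004 0.012 574 [ 0.45660177 -0.15606053] ((470.35797119140625, -152.70883178710938), (109.4533462524414, 141.9525604248047), 6.164312362670898) 0.007665709688711315
side 0.095 0.11 144 [ 0.47018304 -0.15932204] ((469.6518859863281, -155.224365234375), (29.21933937072754, 32.637332916259766), 86.23072814941406) 0.10033474770410628
side 0.065 0.098 352 [ 0.47088376 -0.17482951] ((469.6565856933594, -165.50546264648438), (35.914344787597656, 46.31216049194336), 2.117722988128662) 0.08470366037926276
side 0.043 0.057 724 [ 0.4713733  -0.17257419] ((469.9941711425781, -154.42677307128906), (103.91450500488281, 69.99835205078125), 86.46340942382812) 0.049562841564378374
side 0.004 0.012 382 [ 0.4733796  -0.18398604] ((469.66217041015625, -156.2730255126953), (128.7736358642578, 89.7016830444336), 86.74080657958984) 0.007693399616740853
```

View pics/topz.png

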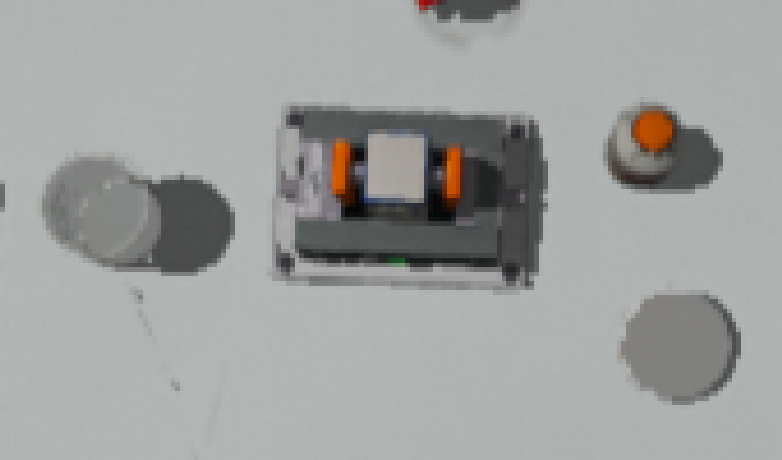

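View pics/sidez.png

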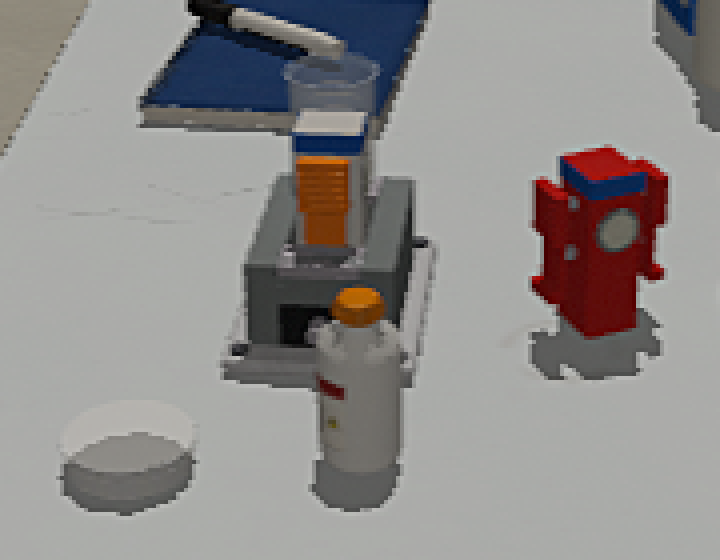

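The dock's centre is about (0.469, -0.154) with a yaw of -3.5°, and both cameras agree within 2 mm. The heights also match (0.050 and 0.101 m). The tool has to turn about -26.3° (-0.46 rad).

>>> play_rows(
  series=[
    [[-1, 0.237, 0.398, 0.02, -0.46], [-1, 0.237, 0.398, 0.02, -0.46], [-1, 0.237, 0.398, 0.02, -0.46], [-1, 0.237, 0.398, 0.02, -0.46], [-1, 0.237, 0.398, 0.02, -0.46], [-1, 0.237, 0.398, 0.02, -0.46], [-1, 0.237, 0.398, 0.02, -0.46], [-1, 0.237, 0.398, 0.02, -0.46]],
  ],
)

```text
t: 0.95
tool_pos: [0.436, -0.2103, 0.2498]
orientation: [3.14, -0.098, 0.0]
force: [0.5, -0.3, -0.2]
opening: 0.0931
```

>>> play_rows(
  series=[
    [[-1, 0.033, 0.055, 0.0, 0], [-1, 0.033, 0.055, 0.0, 0], [-1, 0.033, 0.055, 0.0, 0], [-1, 0.033, 0.055, 0.0, 0]],
  ],
)

```text
t: 1.35
tool_pos: [0.4681, -0.1577, 0.2494]
orientation: [3.14, -0.097, -0.001]
force: [-0.0, -0.2, 0.2]
opening: 0.0931
```

```bash
python3 - <<'E'
from h import *
c=grab('wrist','wrist1'); W=world(c); s=sensors.read_state(); print(s['t'],s['tool_pos'],s['orientation'],s['force'])
x,y,z=W[...,0],W[...,1],W[...,2]
near=np.hypot(x-.469,y+.154)<0.085
for lo,hi in ((.097,.106),(.045,.055)):
    m=near&(z>lo)&(z<hi); P=np.c_[x[m],y[m]].astype(np.float32)
    if len(P)>5: print(lo,hi,len(P),P.mean(0),cv2.minAreaRect(P*1000), np.median(z[m]))
hsv=cv2.cvtColor(c['color'],cv2.COLOR_RGB2HSV)
m=(hsv[...,0]>5)&(hsv[...,0]<20)&(hsv[...,1]>180)&near&(z>.05)
n,l,st,ce=cv2.connectedComponentsWithStats(m.astype(np.uint8))
for i in range(1,n):
  if st[i,4]>60:
    Q=W[l==i]; print(st[i],Q.min(0),Q.max(0),Q.mean(0), cv2.minAreaRect((Q[:,:2]*1000).astype(np.float32)))
E
```

```text
1.4 [ 0.46789234 -0.15826986  0.24953045] [ 3.13966347e+00 -9.87283093e-02 -1.14571499e-03] [-0.01623266 -0.30064742 -0.39249078]
0.097 0.106 924 [ 0.47159624 -0.15446901] ((470.94207763671875, -154.45909118652344), (28.56182289123535, 31.957752227783203), 86.11970520019531) 0.10198618713390406
0.045 0.055 3266 [ 0.47610363 -0.15461165] ((470.577392578125, -153.94427490234375), (99.12289428710938, 70.00311279296875), 86.66028594970703) 0.051029919136204416
[250 178  11  28 222] [ 0.46173772 -0.13268156  0.05158484] [ 0.4839968  -0.12354474  0.09606761] [ 0.47498265 -0.12886694  0.08944997] ((472.8307189941406, -128.42214965820312), (7.781203746795654, 22.395326614379883), 84.28616333007812)
[299 178  10  28 201] [ 0.45854395 -0.18389785  0.05103073] [ 0.48113289 -0.17619935  0.09577424] [ 0.47182843 -0.17972239  0.08955441] ((469.8196716308594, -179.63003540039062), (7.460524559020996, 22.491680145263672), 86.8504638671875)
```

View pics/wrist1.png

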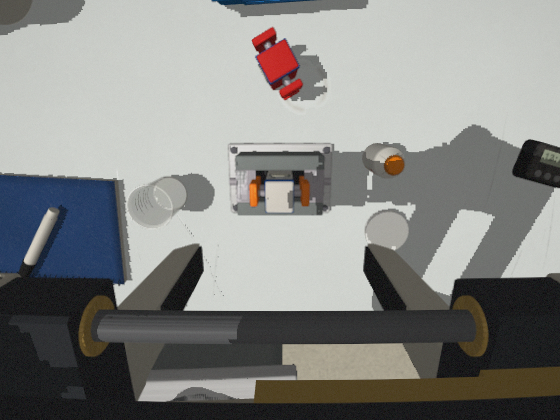

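The wrist view shows the cassette top at px (279,193). That gives (0.471, -0.1545, 0.102), with the pad midpoint at (0.471, -0.154). I'll shut the fingers and descend for the press.

>>> play_rows(
  series=[
    [[1, 0.001, 0.0, -0.06, 0], [1, 0.001, 0.0, -0.06, 0], [1, 0.001, 0.0, -0.06, 0], [1, 0.001, 0.0, -0.06, 0], [1, 0.001, 0.0, -0.06, 0], [1, 0.001, 0.0, -0.06, 0], [1, 0.001, 0.0, -0.06, 0]],
  ],
  force=20,
)

```text
t: 2.1
tool_pos: [0.47, -0.1576, 0.191]
orientation: [3.139, -0.098, 0.003]
force: [-0.4, 0.8, 0.3]
opening: 0.0416
```

```bash
python3 - <<'E'
from h import *
s=sensors.read_state(); print(s['t'],s['tool_pos'],s['orientation'],s['force'],s['opening'])
c=grab('side','side2'); im=c['color'][:,:,::-1][90:310,190:370]; cv2.imwrite('pics/side2z.png',cv2.resize(im,None,fx=2.7,fy=2.7,interpolation=cv2.INTER_NEAREST))
W=world(c);x,y,z=W[...,0],W[...,1],W[...,2]
m=(np.hypot(x-.47,y+.155)<.03)&(z>.13)&(z<.25)
print(m.sum(),W[m].min(0),W[m].max(0))
E
```

```text
2.1 [ 0.47004468 -0.15755809  0.19095586] [ 3.13938781e+00 -9.76273880e-02  2.62046518e-03] [-0.38319396  0.83518218  0.28023867] 0.04155073844014711
137 [ 0.46422575 -0.18412825  0.17684501] [ 0.48025657 -0.12695914  0.24507728]
```

View pics/side2z.png

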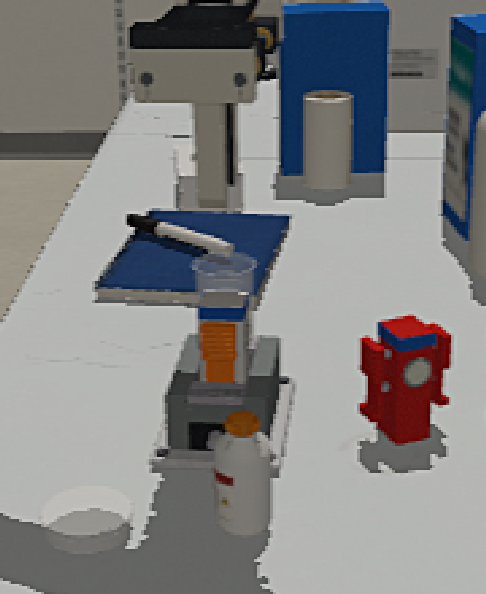

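>>> play_rows(
  series=[
    [[1, 0.001, 0.003, -0.03, 0], [1, 0.001, 0.003, -0.06, 0], [1, 0.001, 0.003, -0.066, 0], [1, 0.001, 0.003, -0.066, 0], [1, 0.001, 0.003, -0.066, 0], [1, 0.001, 0.003, -0.066, 0], [1, 0.001, 0.003, -0.066, 0]],
  ],
)

```text
t: 2.85
tool_pos: [0.4714, -0.1547, 0.1253]
orientation: [3.139, -0.098, 0.004]
force: [-0.2, -0.6, -0.5]
opening: 0.0005
```

```bash
python3 - <<'E'
from h import *
s=sensors.read_state(); print(s['t'],s['tool_pos'],s['orientation'],s['force'],s['opening'])
c=grab('side','side3'); im=c['color'][:,:,::-1][130:290,190:350]; cv2.imwrite('pics/side3z.png',cv2.resize(im,None,fx=3.7,fy=3.7,interpolation=cv2.INTER_NEAREST))
E
```

```text
2.85 [ 0.47141655 -0.15471815  0.12532211] [ 3.13912751 -0.09768202  0.00365753] [-0.24392958 -0.60751827 -0.54662096] 0.00045378588505146013
```

View pics/side3z.png

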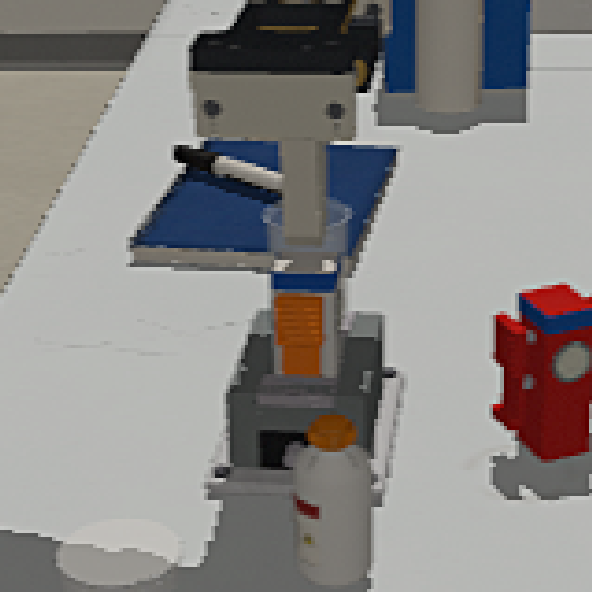

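The shut fingers are centred above the white top, with about 10 mm of gap. Next I'll descend slowly while watching the force.

>>> play_rows(
  series=[
    [[1, 0, 0, -0.005, 0], [1, 0, 0, -0.009, 0], [1, 0, 0, -0.011, 0], [1, 0, 0, -0.013, 0], [1, 0, 0, -0.013, 0]],
  ],
)

```text
t: 3.4
tool_pos: [0.4708, -0.1544, 0.1111]
orientation: [3.14, -0.098, 0.001]
force: [-0.2, -0.0, 6.6]
opening: 0.0007
```

>>> play_rows(
  series=[
    [[1, 0, 0, -0.001, 0], [1, 0, 0, -0.002, 0], [1, 0, 0, -0.003, 0], [1, 0, 0, -0.003, 0]],
  ],
)

```text
t: 3.8
tool_pos: [0.472, -0.155, 0.1104]
orientation: [3.139, -0.098, 0.005]
force: [-4.0, 1.5, 18.3]
opening: 0.0006
```

>>> play_rows(
  series=[
    [[1, 0, 0, -0.001, 0], [1, 0, 0, -0.001, 0], [1, 0, 0, -0.001, 0]],
  ],
)

```text
t: 4.1
tool_pos: [0.4726, -0.1552, 0.1104]
orientation: [3.138, -0.098, 0.008]
force: [-4.2, 2.1, 23.7]
opening: 0.0005
```

```bash
python3 - <<'E'
from h import *
s=sensors.read_state(); print(s['t'],s['tool_pos'],s['orientation'],s['force'],s['opening'])
c=grab('side','side4'); im=c['color'][:,:,::-1][170:290,190:310]
a=np.load('side3.npz')['color'][:,:,::-1][170:290,190:310]
cv2.imwrite('pics/side4z.png',cv2.resize(np.hstack([a,im]),None,fx=3.3,fy=3.3,interpolation=cv2.INTER_NEAREST))
b=grab('top','top4')['color'][:,:,::-1][195:250,230:305]
a=np.load('top0.npz')['color'][:,:,::-1][195:250,230:305]
cv2.imwrite('pics/top4z.png',cv2.resize(np.hstack([a,b]),None,fx=5.3,fy=5.3,interpolation=cv2.INTER_NEAREST))
E
```

```text
4.1 [ 0.47263409 -0.15520446  0.11039992] [ 3.13806939 -0.09754861  0.00759062] [-4.16531191  2.07462118 23.69183147] 0.0004988804505552123
```

View pics/side4z.png

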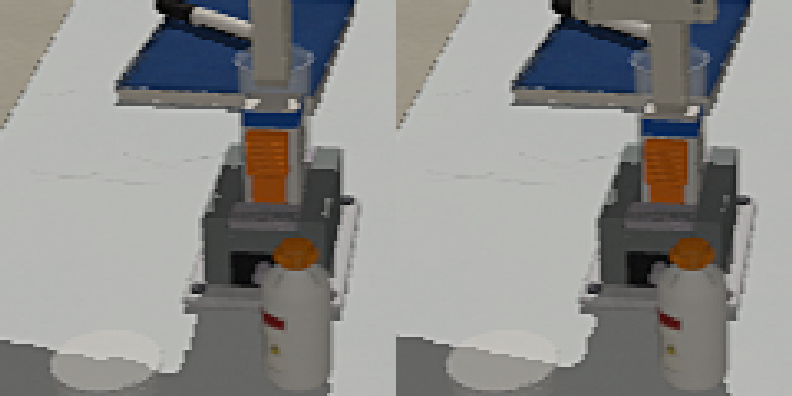

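View pics/top4z.png

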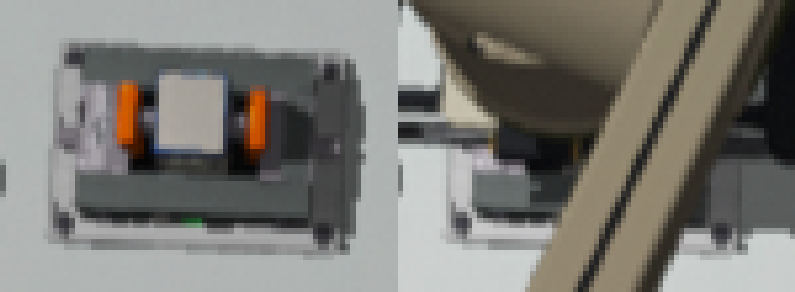

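The cassette sits lower, the height is steady at 0.1104 and the force rises without motion, so it is on its stop. I'll hold it there.

>>> play_rows(
  series=[
    [[1, 0, 0, 0, 0], [1, 0, 0, 0, 0], [1, 0, 0, 0, 0], [1, 0, 0, 0, 0], [1, 0, 0, 0, 0], [1, 0, 0, 0, 0], [1, 0, 0, 0, 0], [1, 0, 0, 0, 0]],
  ],
)

```text
t: 5.0
tool_pos: [0.4726, -0.1552, 0.1104]
orientation: [3.138, -0.098, 0.008]
force: [-4.5, 1.6, 23.6]
opening: 0.0005
```

>>> play_rows(
  series=[
    [[1, 0, 0, 0, 0], [1, 0, 0, 0, 0], [1, 0, 0, 0, 0], [1, 0, 0, 0, 0], [1, 0, 0, 0, 0], [1, 0, 0, 0, 0], [1, 0, 0, 0, 0], [1, 0, 0, 0, 0]],
  ],
)

```text
t: 5.8
tool_pos: [0.4726, -0.1552, 0.1104]
orientation: [3.138, -0.097, 0.008]
force: [-4.4, 2.2, 22.8]
opening: 0.0004
```

>>> play_rows(
  series=[
    [[1, 0, 0, 0, 0], [1, 0, 0, 0, 0], [1, 0, 0, 0, 0], [1, 0, 0, 0, 0], [1, 0, 0, 0.01, 0], [1, 0, 0, 0.03, 0], [-1, 0, 0, 0.06, 0], [-1, 0, 0, 0.06, 0]],
  ],
)

```text
t: 6.6
tool_pos: [0.4726, -0.1552, 0.1708]
orientation: [3.138, -0.097, 0.009]
force: [0.7, -0.4, 0.5]
opening: 0.0116
```

>>> play_rows(
  series=[
    [[-1, 0, 0, 0, 0], [-1, 0, 0, 0, 0], [-1, 0, 0, 0, 0], [-1, 0, 0, 0, 0], [-1, 0, 0, 0, 0], [-1, 0, 0, 0, 0], [-1, 0, 0, 0, 0], [-1, 0, 0, 0, 0]],
  ],
)

```text
t: 7.4
tool_pos: [0.4705, -0.1543, 0.1668]
orientation: [-3.14, 0.098, -0.0]
force: [0.7, -0.0, 0.1]
opening: 0.0756
```

```bash
python3 - <<'E'
from h import *
s=sensors.read_state(); print(s['t'],s['tool_pos'],s['orientation'],s['force'],s['opening'])
c=grab('side','side5'); im=c['color'][:,:,::-1][130:290,190:350]
cv2.imwrite('pics/side5z.png',cv2.resize(im,None,fx=3.7,fy=3.7,interpolation=cv2.INTER_NEAREST))
W=world(c);x,y,z=W[...,0],W[...,1],W[...,2]
near=np.hypot(x-.47,y+.154)<0.028
m=near&(z>.097)&(z<.106);P=np.c_[x[m],y[m]].astype(np.float32);print(len(P),cv2.minAreaRect(P*1000),np.median(z[m]))
c=grab('wrist','wrist5'); W=world(c)
x,y,z=W[...,0],W[...,1],W[...,2]
near=np.hypot(x-.47,y+.154)<0.05
m=near&(z>.097)&(z<.106);P=np.c_[x[m],y[m]].astype(np.float32)
if len(P): print(len(P),cv2.minAreaRect(P*1000),np.median(z[m]))
E
```

```text
7.4 [ 0.4704775  -0.15428608  0.16678701] [-3.14006287e+00  9.77300420e-02 -2.25629884e-06] [ 0.72630067 -0.03263028  0.09492596] 0.07562720612938587
128 ((469.1417236328125, -155.7707061767578), (33.202579498291016, 28.43764305114746), 1.7249982357025146) 0.10060755651933365
1602 ((471.3650207519531, -154.4215087890625), (28.05435562133789, 32.04594421386719), 85.44586944580078) 0.10192415176432873
```

View pics/side5z.png

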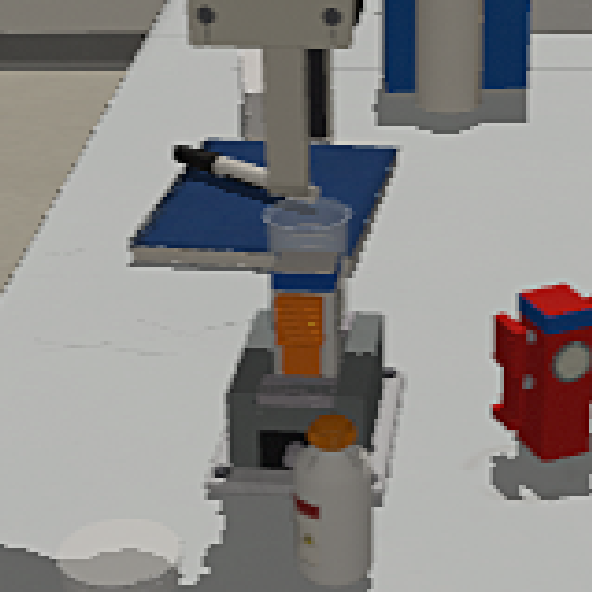

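View pics/wrist5.png

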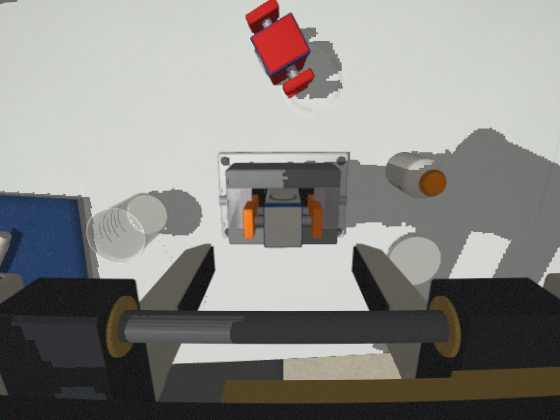

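The press held at the stop from about 3.7 to 6.3 s, and the cassette sprang back to 0.101. The tool is centred within about 1 mm, so I'll open fully, descend and check.

>>> play_rows(
  series=[
    [[-1, 0, 0, 0, 0], [-1, 0, 0, -0.01, 0], [-1, 0, 0, -0.03, 0], [-1, 0, 0, -0.05, 0], [-1, 0, 0, -0.07, 0], [-1, 0, 0, -0.085, 0], [-1, 0, 0, -0.092, 0], [-1, 0, 0, -0.092, 0]],
  ],
)

```text
t: 8.3
tool_pos: [0.4694, -0.1538, 0.0732]
orientation: [-3.139, 0.098, 0.004]
force: [-0.9, -0.1, -0.5]
opening: 0.0932
```

```bash
python3 - <<'E'
from h import *
s=sensors.read_state(); print(s['t'],s['tool_pos'],s['orientation'],s['force'],s['opening'])
c=grab('wrist','wrist6')
c=grab('side','side6'); im=c['color'][:,:,::-1][130:290,190:350]
cv2.imwrite('pics/side6z.png',cv2.resize(im,None,fx=3.7,fy=3.7,interpolation=cv2.INTER_NEAREST))
E
```

```text
8.3 [ 0.46937948 -0.15380502  0.07323949] [-3.13901914  0.09769963  0.00397716] [-0.90278268 -0.05595868 -0.52570187] 0.09316943369275466
```

View pics/side6z.png

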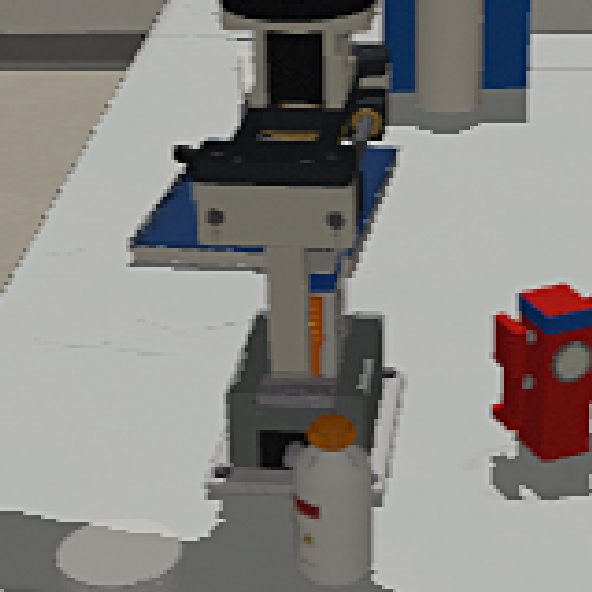

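View pics/wrist6.png

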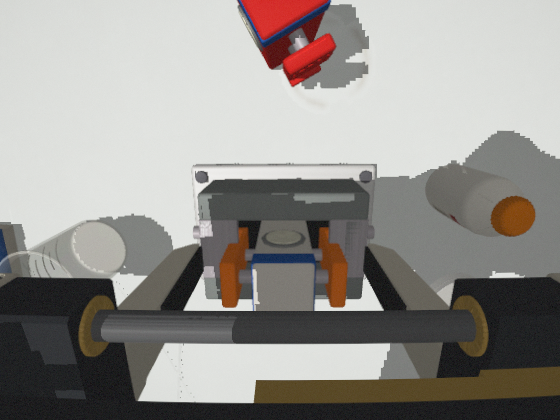

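```bash
python3 - <<'E'
from h import *
W=world(dict(np.load('side6.npz'))); c=np.array([.4705,-.1546]); a=np.radians(-3.5)
d=W[...,:2]-c; u=d[...,0]*np.cos(a)+d[...,1]*np.sin(a); v=-d[...,0]*np.sin(a)+d[...,1]*np.cos(a); z=W[...,2]
m=(z>.065)&(z<.1)&(v<-.05)&(v>-.08)&(abs(u)<.03); print('finger u',m.sum(),u[m].min(),u[m].max(),np.median(v[m]), z[(v<-.05)&(v>-.08)&(abs(u)<.03)&(z>.055)].min())
W=world(dict(np.load('side5.npz')));d=W[...,:2]-c; u=d[...,0]*np.cos(a)+d[...,1]*np.sin(a); v=-d[...,0]*np.sin(a)+d[...,1]*np.cos(a); z=W[...,2]
m=(z>.07)&(z<.092)&(v<-.022)&(v>-.04)&(abs(u)<.03); print('pad u',m.sum(),u[m].min(),u[m].max(),np.median(v[m]))
E
```

```text
finger u 176 -0.010810691931500468 0.008045475242924776 -0.060684969310563414 0.0619018605837346
pad u 143 -0.011569416407741978 0.011281646314265656 -0.029057109652791645
```

>>> play_rows(
  series=[
    [[-1, 0.001, 0, 0.001, 0], [1, 0.001, 0, 0.001, 0], [1, 0.001, 0, 0.001, 0], [1, 0.001, 0, 0.001, 0], [1, 0.001, 0, 0.001, 0], [1, 0.001, 0, 0.001, 0], [1, 0.001, 0, 0.001, 0], [1, 0.001, 0, 0.001, 0]],
  ],
  force=22,
)

```text
t: 9.2
tool_pos: [0.4715, -0.1543, 0.0759]
orientation: [-3.14, 0.098, -0.0]
force: [-0.3, 1.7, 1.4]
opening: 0.0419
```

>>> play_rows(
  series=[
    [[1, 0, 0, 0, 0], [1, 0, 0, 0, 0], [1, 0, 0, 0, 0], [1, 0, 0, 0, 0], [1, 0, 0, 0, 0]],
  ],
)

```text
t: 9.7
tool_pos: [0.4715, -0.1543, 0.0758]
orientation: [3.14, -0.098, 0.0]
force: [-0.6, 0.9, 1.2]
opening: 0.0413
```

```bash
python3 - <<'E'
from h import *
s=sensors.read_state(); print(s['t'],s['tool_pos'],s['orientation'],s['force'],s['wrist_torque'],s['opening'])
c=grab('wrist','wrist7')
E
```

```text
9.7 [ 0.47154548 -0.15429571  0.07584447] [ 3.14005503e+00 -9.76238037e-02  2.63141299e-04] [-0.57808325  0.86170838  1.19695583] [0.15243198 0.07446721 0.00094974] 0.041286566677126865
```

View pics/wrist7.png

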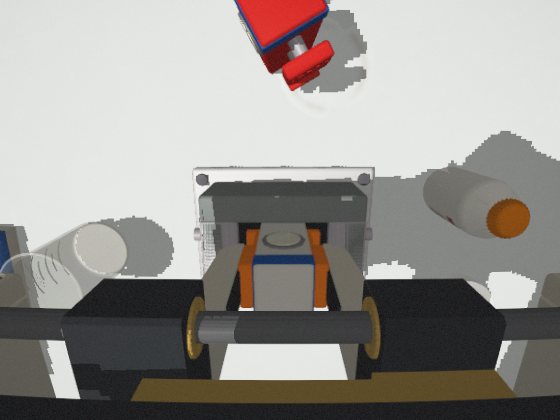

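Both catches are squeezed fully in: the opening is 41 mm against the nominal 44 mm, slightly less, probably pad compliance. I'll start the lift slowly.

>>> play_rows(
  series=[
    [[1, 0, 0, 0.002, 0], [1, 0, 0, 0.005, 0], [1, 0, 0, 0.008, 0], [1, 0, 0, 0.011, 0], [1, 0, 0, 0.015, 0], [1, 0, 0, 0.015, 0]],
  ],
)

```text
t: 10.35
tool_pos: [0.4719, -0.1545, 0.0916]
orientation: [3.14, -0.098, 0.002]
force: [-0.0, 0.7, -2.1]
opening: 0.0414
```

```bash
python3 - <<'E'
from h import *
s=sensors.read_state(); print(s['t'],s['tool_pos'],s['orientation'],s['force'],s['wrist_torque'],s['opening'])
c=grab('side','side8'); im=c['color'][:,:,::-1][130:290,190:350]
cv2.imwrite('pics/side8z.png',cv2.resize(im,None,fx=3.7,fy=3.7,interpolation=cv2.INTER_NEAREST))
E
```

```text
10.35 [ 0.47192644 -0.154493    0.09155389] [ 3.13962177e+00 -9.76451889e-02  1.68869007e-03] [-0.01799984  0.68697293 -2.07968386] [-0.01039597 -0.06369543  0.08803283] 0.04141645479995394
```

View pics/side8z.png

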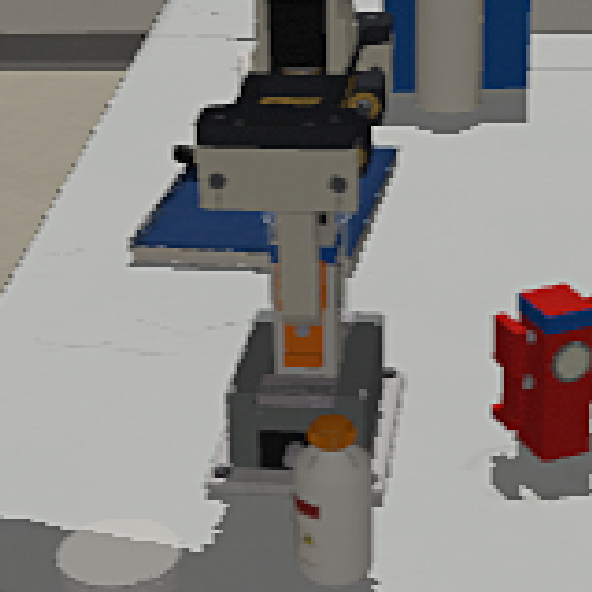

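The cassette rises with the fingers and the force shows only its weight. I'll carry on to 10 cm.

>>> play_rows(
  series=[
    [[1, 0, 0, 0.01, 0], [1, 0, 0, 0.025, 0], [1, 0, 0, 0.04, 0], [1, 0, 0, 0.055, 0], [1, 0, 0, 0.07, 0], [1, 0, 0, 0.08, 0], [1, 0, 0, 0.085, 0], [1, 0, 0, 0.085, 0]],
  ],
)

```text
t: 11.2
tool_pos: [0.4719, -0.1545, 0.1767]
orientation: [3.14, -0.098, 0.002]
force: [0.2, 0.6, -2.2]
opening: 0.0414
```

>>> play_rows(
  series=[
    [[1, 0, 0, 0, 0], [1, 0, 0, 0, 0], [1, 0, 0, 0, 0], [1, 0, 0, 0, 0], [1, 0, 0, 0, 0], [1, 0, 0, 0, 0], [1, 0, 0, 0, 0], [1, 0, 0, 0, 0]],
  ],
)

```text
t: 12.0
tool_pos: [0.4715, -0.1543, 0.1758]
orientation: [3.14, -0.098, 0.0]
force: [-0.2, -0.4, -2.1]
opening: 0.0415
```

```bash
python3 - <<'E'
from h import *
s=sensors.read_state(); print(s['t'],s['tool_pos'],s['orientation'],s['force'],s['opening'],abs(s['dq']).max())
c=grab('side','side9'); im=c['color'][:,:,::-1][110:310,190:390]
cv2.imwrite('pics/side9z.png',cv2.resize(im,None,fx=2.9,fy=2.9,interpolation=cv2.INTER_NEAREST))
grab('wrist','wrist9')
b=grab('top','top9')['color'][:,:,::-1][180:280,180:350]; cv2.imwrite('pics/top9z.png',cv2.resize(b,None,fx=4.6,fy=4.6))
E
```

```text
12.0 [ 0.47146827 -0.1542831   0.17579299] [ 3.14005901e+00 -9.76985665e-02  4.60069984e-05] [-0.21047612 -0.40356048 -2.07861716] 0.0414896788454885 0.0012191887577365523
```

View pics/side9z.png

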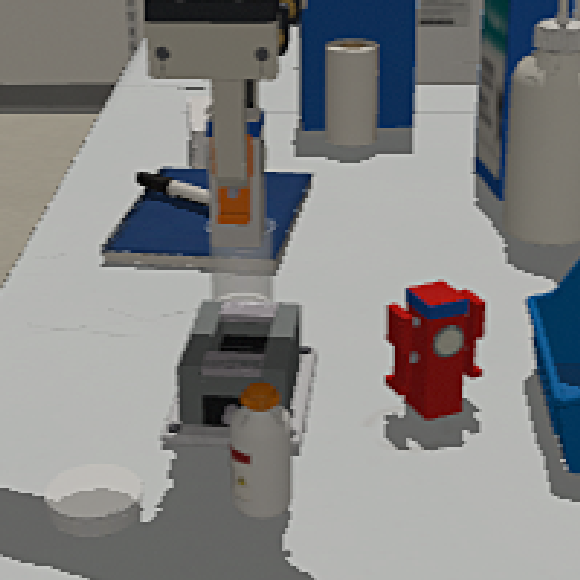

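View pics/wrist9.png

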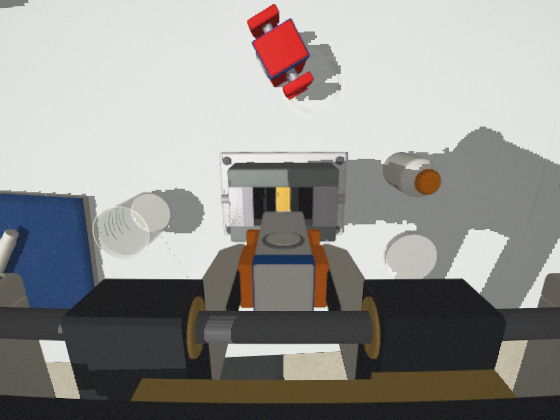

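View pics/top9z.png

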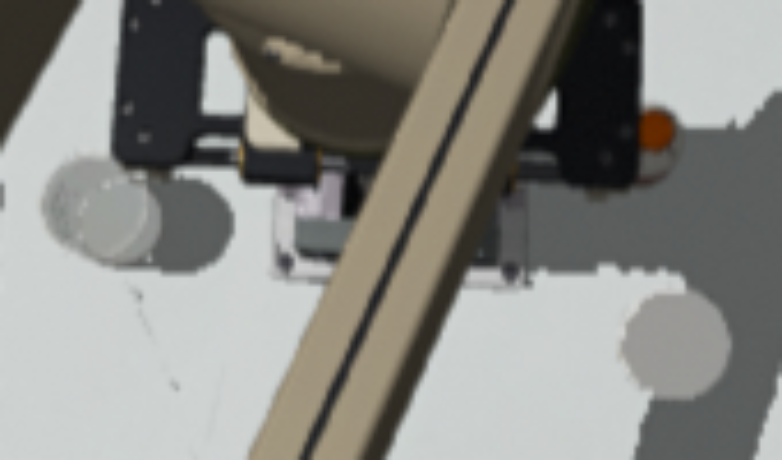

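The cassette hangs upright and still, 10 cm up, with both catches squeezed. The dock is empty, with the yellow plunger visible at px (283,200), and the beaker, bottle and petri dish have not moved.

```bash
python3 -c "
from plant import robot; print(robot.close_job())"
```

```text
the job is handed in; nothing more can be done
None
```

The job is done and handed in at about 12 s, with the cassette held upright by its squeezed catches about 10 cm above where it sat.

- **Press:** I pressed the cassette down with shut fingers until the height stayed at 0.1104 m while the force rose to about 23 N. It stayed on its stop for about 2.5 s, then sprang back to its starting height.
- **Squeeze and lift:** I squeezed both catches with 22 N and lifted straight up. The cassette came out freely, with only about 2 N on the wrist.
- **Last checks:** The cassette was upright and still with a steady 41 mm finger opening. The pictures show an empty dock, and the beaker, bottle, petri dish and red look-alike where they were.
- **Small disagreements:** The opening reads 41 mm against the nominal 44 mm for fully squeezed catches, which I put down to soft pads. The cameras differed by 1–2 mm on the cassette's position, within their stated accuracy. The sideways force while pressing was about 4.5 N.
- **Not seen directly:** The arm hid the green plunger indicator, so "on the stop" rests on the height and force readings.

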